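# Close the filler cap of the gas drying canister

## Task

Put the black filler cap with the red bar grip on the neck of the aluminium drying canister and close it fully. Turned forward straight away, its quick thread just binds on top: rest the cap level on the neck, turn it gently backward (anticlockwise from above) until you feel it drop into the thread starts, then turn it forward (clockwise) until it is fully home, without ever forcing the thread, and let go. Leave the wrench, the tin and the carton where they are.

Things in the scene. Friction and masses are not known exactly. Their poses are not given: they have to be found in the camera images.
- canister: Gas drying canister, bolted down: upright aluminium cylinder 82 mm across on a 104 mm foot, a gauge in front, two brass hose barbs at the sides; on top a steel neck, 48 mm across, 57 mm over its threads. Origin: centre of the underside; z up; x points away from the gauge. More than 80 N between cap and canister (about 1.2 N m against a stop) spoils the thread.
- mouth (a point): Centre of the neck's flat rim, on the neck's axis, 110 mm above the worktop; z up. The rim's outer edge is chamfered by 3.5 mm. In the mouth a rubber seal plate on a spring, 33 mm across, stands 4 mm proud of the rim; 6 N start to move it, about 12 N push it nearly flush.
- thread_starts (a point): Point on the neck's axis level with the thread starts, 6 mm below the rim. Right-handed, four equal starts 90 deg apart, at angles that differ each run and are not measured. Each thread is 3 mm thick, 61 deg long, and descends 5 mm clockwise. Anticlockwise of each blunt start is a 23 deg gap, then a 3 mm wide stop rib, 1 mm higher than the starts, that also ends the next thread.
- cap: Filler cap, about 0.12 kg, loose, standing on its skirt. Black ribbed skirt 66 mm across (60 inside), 18 mm high; 5 mm top; on it a red bar grip 56 long, 16 thick, 30 mm high; 53 mm in all. Origin: centre of the skirt's lower edge; z up; x along the bar. Four lugs inside, 5.5 mm wide, 3 mm thick, at the ends of x and y, clear the neck by 1.5 mm.
- cap_grip (a point): Point on the cap's axis inside the bar grip, 41 mm above the skirt's lower edge, 18 mm above the black top, 12 mm below the top of the bar; axes as the cap's (the bar runs along x, so fingers close along y).
- cap_underside (a point): Centre of the cap's inner face, 18 mm above the skirt's lower edge; it meets the seal plate. Above the rim it lies 12 mm while the lugs stand on the ribs, 6.5 to 11 mm while they lie on the threads (low end to start), 4 mm once dropped into the gaps, 0.6 mm when fully home.
- cap_lugs (a point): Centre of the ring of lugs in the cap. On top of the threads they turn forward only against a stop rib (feels tight, is not). Turned back, at most about 80 deg, they climb up to 4 mm, then drop 7 mm into the gaps, and after 11 deg meet a rib. Then the cap turns forward 60 to 72 deg to its stop, drawn down 3.4 mm; that takes 0.2 to 0.6 N m and holds by friction.
- wrench: Open-end spanner, 152 x 32 x 7 mm, lying on the worktop; not to be moved. Origin: centre of its underside.
- tin: White round tin, 65 mm across, 53 mm high; not to be moved. Origin: centre of its underside.
- carton: Small brown carton, 80 x 110 x 30 mm; not to be moved. Origin: centre of its underside.
Not all that is in view belongs to the job. What is shaped like the cap but orange or yellow is not meant.

How it is judged:
By the outcome, as a careful person would: the job done as asked, in the order asked, and still so for the second after the job is handed in, with the robot touching nothing.
It also fails if it takes over 72 s, if anything falls off the work surface, if the arm or the gripper's body presses on something with over 40 N, if the wrist force passes 120 N, or if a joint passes its speed limit or range.

## Robot

A 7-joint arm with a two-finger parallel gripper is mounted at the origin on a cart in front of the work surface, level with it; the furniture and walls round the work are solid. World frame = base frame: x ahead of the robot, y to its left, z up, the work surface at z = 0. Lengths are in m, angles in rad, forces in N, time in s.
With the tool pointing down it reaches from about 0.425 to 0.925 m from the base axis. Payload 6.8 kg.
Tool frame: the origin (TCP) lies between the finger pads; the fingertips stand 14 mm ahead of it and the grasp point (between the pads) lies 5 mm behind it; z points along the fingers, y is the line along which they close (so a half turn about z gives the same grasp; the last joint's range is limited). The gripper opens to 85 mm and grips with 20 to 120 N. Pads are 22 mm wide; open, the fingers measure 114 mm over their backs; the gripper's body (76 mm by 85 mm) begins 54 mm behind the grasp point. The pads swing forward as they close: fully open they stand 13 mm farther back than shut.
Start: joints at [-1.253, 0.477, 0.022, 1.555, -0.011, 1.109, -0.083], TCP at [0.279, 0.615, 0.245] pointing down, gripper open.
Joint ranges: [-2.96, 2.96], [-0.34, 2.1], [-1.41, 1.46], [0.24, 2.44], [-1.37, 4.51], [0.17, 1.92], [-2.96, 2.96]. Speed limits (rad/s): [2.39, 2.39, 3.14, 3.14, 3.14, 3.14, 3.14].

## Interface

Orientations are given as a rotation vector (axis times angle).
In Python, from bench import r, eyes, ticket gives the robot as it stands. The module is installed in compiled form; this text tells all that it offers.
- The arm moves only by the tool arm_command, never from a script. Its argument "plan" is text: rows parted by semicolons, each of 4 numbers parted by spaces: the shift along the tool's x, y, z in m, then the turn about the tool's z in degrees. In form: tx ty tz yaw; .... A call has 1 to 20 rows; each row shifts and turns the commanded pose from where the row before left it, along the tool's axes as they then stand; what a row does not reach is not made up. A row lasts 1/8 s, in which the tool goes at most 62.5 mm and 10.7 degrees, less where a joint would pass 70% of its speed; a pose out of reach is approached as far as the arm can. A call is refused whole if a number of a shift passes 0.0625 or a number of a turn 10.7, either way. A call with a gripper value outside its range is refused whole. "hand" is the closure, from -1 (fully open) to 1 (shut), set as the call begins (left out, the last holds). The fingers move at their own pace and stop on an object; "grip_force" is the grip in N (left out, the last holds). Time passes only in rows, so rows that do not move let the fingers close. It gives the time, the measured TCP pose, the force, the opening and the grip force at its end, in the units of the state.
- r.get_obs(): the state, without advancing time (a new reading comes with each control period).
- eyes.grab_frame(name): name is "scene" or "top"; returns (picture, depth): 400x640x3 uint8, red, green, blue; 400x640 float32, m along the optical axis (not along the pixel's ray), 0 where there is no reading.
- eyes.calibration(name): a dict with "fov_y" (degrees; the focal length in pixels is half the picture's height over the tangent of half this angle, whatever the lens; pixels are square), "cx", "cy" (the principal point, pixels), "origin" and "attitude" of the camera in the world. Camera axes: x right, y up, looking along -z (the intrinsics and any distortion apply to the point x, -y, -z); pixel columns grow to the right and rows downward; lengths in m; the calibration is good to about 2 mm. A picture is of the moment at which its call begins. calibration takes no time and is no camera call.
- ticket.hand_in(): hands the job in; it is judged then, once.
The state is a dict: "clock": time; "joints": joint angles; "qvel": joint speeds; "tau": joint torques, N m; "tcp_pos": TCP position; "orientation": TCP orientation; "contact_force": force on the tool from outside, world axes, zero at the start; "moment": the same for the moment, N m; "grip_width": finger opening in m; "gripper_force": force on a finger pad.
Only numpy, scipy, OpenCV 4.12 (cv2) and the standard library are available. Lean on these libraries where they do the work, as an engineer would, in place of code of your own. Each camera call takes 0.05 s, during which the arm holds its last target. There are 200 camera calls.

## Working session

There is one attempt and no reset: what is moved stays moved. The work goes in short steps, Python scripts to look and compute and a tool call to move; the robot and the scene stay as the last step left them, time stands still between calls to the robot, and variables do not carry over. Pictures are saved under pics/ and viewed, at most 10 in all, crops included, and the job is handed in when it is done.

Besides the shell and the picture viewer there is one more tool, called after "Emit:" by a JSON object that holds its "op" and its "data", one argument or row to a line. arm_command: Moves the arm, as the interface text tells. Its arguments: {"type":"object","properties":{"plan":{"type":"string"},"hand":{"type":"number"},"grip_force":{"type":"number"}},"required":["plan"]}

```bash
mkdir -p pics; python3 - <<'E'
from bench import r, eyes
import cv2,numpy as np
for n in("scene","top"):
    p,d=eyes.grab_frame(n); cv2.imwrite(f"pics/{n}0.png",p[...,::-1]); np.savez(f"{n}0.npz",p=p,d=d)
    print(n,eyes.calibration(n))
print(r.get_obs())
E
```

```text
scene {'fov_y': 57.095582253353406, 'cx': 317.4417349168144, 'cy': 202.25235156667057, 'origin': array([ 0.08802148, -0.45738836,  0.69339209]), 'attitude': array([ 0.74030485, -0.35095941, -0.83507497])}
top {'fov_y': 53.34713223441743, 'cx': 316.5535032865289, 'cy': 195.3048529231598, 'origin': array([ 0.43866432, -0.09205738,  0.95068563]), 'attitude': array([ 0.12017239, -0.07528079, -1.56222262])}
{'clock': 0.1, 'joints': array([-1.25309833,  0.47772783,  0.02232592,  1.55634281, -0.01149687,
        1.10929723, -0.08311468]), 'qvel': array([ 0.00146047, -0.00182279,  0.00028413, -0.00251028, -0.00131297,
        0.00106714,  0.00052917]), 'tau': array([ 4.34010537e-03, -5.97758174e+01,  1.61327954e+00, -2.81956673e+01,
        1.27175439e-02,  4.99761154e-03,  4.05465570e-06]), 'tcp_pos': array([0.27859734, 0.6142672 , 0.24441975]), 'orientation': array([-6.63717585e-01, -3.07044010e+00,  2.56099777e-03]), 'contact_force': array([ 0.02042872, -0.07064092, -0.6651308 ]), 'moment': array([ 0.02921785, -0.04932373, -0.03523761]), 'gripper_force': 0.0, 'grip_width': 0.08562046693285251}
```

View pics/scene0.png

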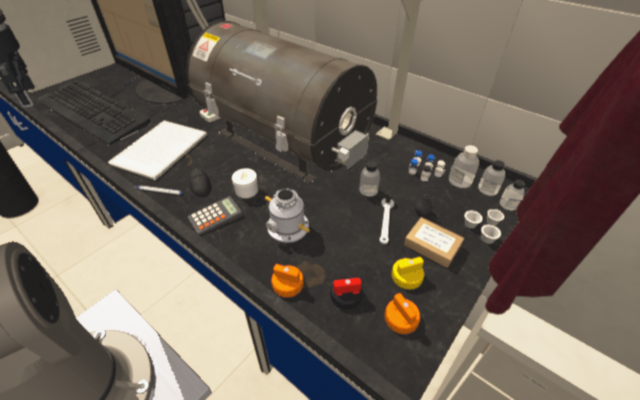

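View pics/top0.png

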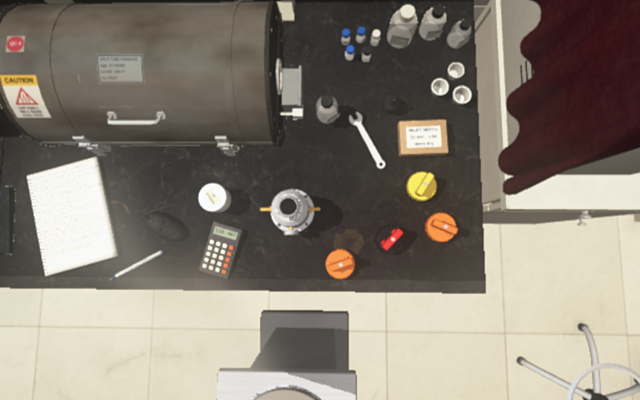

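The scene view has the canister at about (287,212) and the red-bar cap at (347,290). In the top view they are at (292,210) and (391,238). Next I turn these into positions.

```bash
cat > h.py <<'E'
import numpy as np,cv2
from scipy.spatial.transform import Rotation as R
from bench import r,eyes
def cloud(n,d):
    c=eyes.calibration(n); f=200/np.tan(np.radians(c["fov_y"])/2)
    v,u=np.mgrid[:400,:640]
    P=np.stack([(u-c["cx"])/f*d,-(v-c["cy"])/f*d,-d],-1)
    return P@R.from_rotvec(c["attitude"]).as_matrix().T+c["origin"]
def ray(n,uv,z):
    c=eyes.calibration(n); f=200/np.tan(np.radians(c["fov_y"])/2)
    w=R.from_rotvec(c["attitude"]).as_matrix()@np.array([(uv[0]-c["cx"])/f,-(uv[1]-c["cy"])/f,-1])
    return c["origin"]+w*(z-c["origin"][2])/w[2]
def circ(xy):
    A=np.c_[2*xy,np.ones(len(xy))]; s=np.linalg.lstsq(A,(xy**2).sum(1),rcond=None)[0]
    return s[:2],np.sqrt(s[2]+s[:2]@s[:2])
E
python3 - <<'E'
from h import *
for n,cb,nb in(("scene",(320,380,265,310),(265,310,180,215)),("top",(370,412,222,258),(270,315,188,235))):
    z=np.load(n+"0.npz");p=z["p"].astype(int);d=z["d"];W=cloud(n,d)
    print(n,"table z",np.median(W[220:260,330:345,2]))
    m=np.zeros(d.shape,bool);a=cb;m[a[2]:a[3],a[0]:a[1]]=1
    red=m&(p[...,0]>120)&(p[...,1]<60)&(p[...,2]<60)
    Q=W[red]; print("red z pct",np.percentile(Q[:,2],[5,50,95]))
    top=Q[np.abs(Q[:,2]-np.percentile(Q[:,2],90))<.006]
    rc=cv2.minAreaRect((top[:,:2]*1000).astype(np.float32)); print("bar top",len(top),rc,top.mean(0))
    # black disk top ring
    B=W[m&~red&(d>0)]; B=B[(B[:,2]>.017)&(B[:,2]<.029)]; print("disk",len(B),B.mean(0),B.min(0),B.max(0))
    m[:]=0;a=nb;m[a[2]:a[3],a[0]:a[1]]=1
    Q=W[m&(d>0)]; print("neck z hist",np.histogram(Q[:,2],bins=np.arange(0,.14,.01))[0])
    T=Q[(Q[:,2]>.103)]; print("neck top",len(T),T.min(0),T.max(0),T.mean(0))
E
python3 -c "
import cv2
a=cv2.imread('pics/top0.png');s=cv2.imread('pics/scene0.png')
f=lambda i:cv2.resize(i,(400,400),interpolation=cv2.INTER_CUBIC)
x=cv2.vconcat([cv2.hconcat([f(a[180:240,262:322]),f(a[208:268,361:421])])])
cv2.imwrite('pics/crop.png',x)"
```

```text
scene table z -9.103174989627538e-05
red z pct [0.02238883 0.0465491  0.05435113]
bar top 167 ((451.36126708984375, -237.9728240966797), (16.829456329345703, 54.58443069458008), 45.85182571411133) [ 0.44961599 -0.23879319  0.0522495 ]
disk 359 [ 0.43968406 -0.2474072   0.02254441] [ 0.41849494 -0.27171318  0.01700635] [ 0.47772314 -0.2062944   0.0287086 ]
neck z hist [337   0   0   0   0   4  32  88 258  47 176 146   0   0]
neck top 267 [ 0.4902752  -0.03625901  0.10300066] [0.54513311 0.0198839  0.11795007] [ 0.51434269 -0.01239418  0.11037874]
top table z 0.0005108132713569913
red z pct [0.02211157 0.04174585 0.05359862]
bar top 34 ((453.3596496582031, -235.4036865234375), (15.747810363769531, 54.270015716552734), 44.58269119262695) [ 0.45242595 -0.23634377  0.05051776]
disk 419 [ 0.4527994  -0.23423181  0.02257964] [ 0.41972579 -0.26846455  0.01704895] [ 0.48641255 -0.2034429   0.02806973]
neck z hist [486  43  19  36  19  58  41 193 376  27 239 244   0   0]
neck top 423 [ 0.49330976 -0.03431794  0.10302282] [0.54728123 0.02157782 0.11856682] [ 0.51980802 -0.00661758  0.11066907]
```

View pics/crop.png

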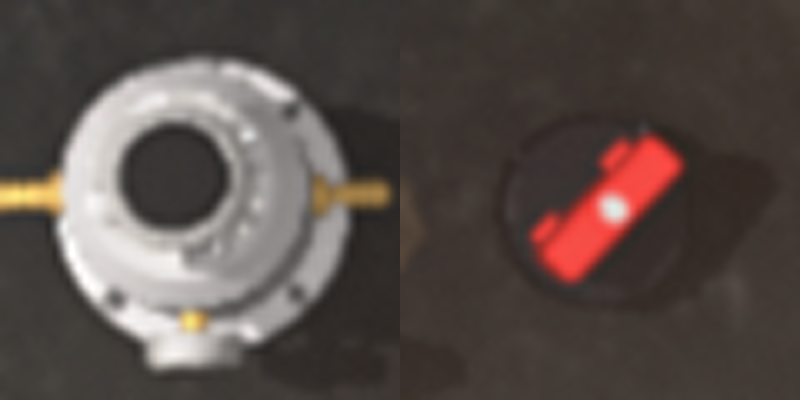

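```bash
cat >> h.py <<'E'
def yawd():
    M=R.from_rotvec(r.get_obs()["orientation"]).as_matrix(); return np.degrees(np.arctan2(M[1,0],M[0,0]))
def rows(tgts,smax=.055,amax=10):
    # tgts: list of (x,y,z,world tool-x yaw deg); prints rows
    o=r.get_obs();p=o["tcp_pos"].copy();a=yawd();out=[]
    for x,y,z,b in tgts:
        q=np.array([x,y,z]);db=(b-a+180)%360-180
        n=int(max(1,np.ceil(max(np.linalg.norm(q-p)/smax,abs(db)/amax))))
        st=(q-p)/n
        for i in range(n):
            t=np.radians(a);X=np.array([np.cos(t),np.sin(t),0]);Y=np.array([np.sin(t),-np.cos(t),0])
            out.append("%.4f %.4f %.4f %.2f"%(st@X,st@Y,-st[2],-db/n)); a+=db/n
        p=q
    print(len(out),"; ".join(out))
def st():
    o=r.get_obs();print("t%.2f"%o["clock"],"pos",o["tcp_pos"].round(4),"yaw %.1f"%yawd(),"F",o["contact_force"].round(1),"M",o["moment"].round(2),"w %.4f gf %.1f"%(o["grip_width"],o["gripper_force"]),"j7 %.2f"%o["joints"][6])
E
python3 - <<'E'
from h import *
for n,nb in(("scene",(265,310,180,215)),("top",(270,315,188,235))):
    z=np.load(n+"0.npz");p=z["p"];d=z["d"];W=cloud(n,d)
    g=p.max(2);m=np.zeros(d.shape,np.uint8);a=nb;m[a[2]:a[3],a[0]:a[1]]=1
    m&=((g<70)&(W[...,2]>.1)).astype(np.uint8)
    k,l,s,c=cv2.connectedComponentsWithStats(m);i=1+s[1:,4].argmax()
    print(n,"plate",s[i],c[i],ray(n,c[i],.114))
    Q=W[nb[2]:nb[3],nb[0]:nb[1]].reshape(-1,3);Q=Q[(Q[:,2]>.108)&(Q[:,2]<.118)]
    h=cv2.convexHull((Q[:,:2]*1000).astype(np.float32))[:,0]; print("hull circ",circ(h.astype(float)),"z",np.median(Q[:,2]))
z=np.load("top0.npz");W=cloud("top",z["d"]);V=W[z["d"]>0]
for y in np.arange(-.35,.6,.1):
    s=V[(V[:,1]>y)&(V[:,1]<y+.1)&(V[:,0]>.3)&(V[:,0]<.75)]
    t=s[s[:,2]>.12]
    if len(t):print("%.2f"%y,"minx",t[:,0].min().round(3),"zmax",t[:,2].max().round(3))
a=yawd();print(a)
rows([(.40,.42,.23,a-4),(.44,.1,.20,a-10),(.452,-.2368,.13,135)])
E
```

```text
scene plate [279 190  13   9  92] [285.0326087  194.36956522] [ 0.51665769 -0.00979334  0.114     ]
hull circ (array([517.16798076,  -9.29563256]), np.float64(22.452092706364652)) z 0.11290115344646667
top plate [281 199  15  15 181] [287.8121547  206.12154696] [ 0.52002968 -0.00700707  0.114     ]
hull circ (array([520.23268255,  -6.58724066]), np.float64(22.58767479503603)) z 0.11237270325441467
-0.05 minx 0.639 zmax 0.539
0.05 minx 0.628 zmax 0.312
0.15 minx 0.639 zmax 0.314
0.25 minx 0.639 zmax 0.315
0.35 minx 0.628 zmax 0.314
0.45 minx 0.639 zmax 0.311
0.55 minx 0.685 zmax 0.126
155.6048210241128
18 -0.0382 -0.0254 0.0029 0.80; -0.0385 -0.0248 0.0029 0.80; -0.0389 -0.0243 0.0029 0.80; -0.0392 -0.0237 0.0029 0.80; -0.0395 -0.0232 0.0029 0.80; -0.0312 -0.0437 0.0050 1.00; -0.0320 -0.0432 0.0050 1.00; -0.0327 -0.0426 0.0050 1.00; -0.0335 -0.0421 0.0050 1.00; -0.0342 -0.0415 0.0050 1.00; -0.0349 -0.0409 0.0050 1.00; -0.0286 -0.0387 0.0100 1.51; -0.0296 -0.0380 0.0100 1.51; -0.0306 -0.0372 0.0100 1.51; -0.0316 -0.0363 0.0100 1.51; -0.0325 -0.0355 0.0100 1.51; -0.0335 -0.0346 0.0100 1.51; -0.0344 -0.0337 0.0100 1.51
```

Emit:
{"op": "arm_command", "data": {
  "plan": "-0.038 -0.025 0.003 0.8; -0.038 -0.025 0.003 0.8; -0.039 -0.024 0.003 0.8; -0.039 -0.024 0.003 0.8; -0.039 -0.023 0.003 0.8; -0.031 -0.044 0.005 1; -0.032 -0.043 0.005 1; -0.033 -0.043 0.005 1; -0.033 -0.042 0.005 1; -0.034 -0.041 0.005 1; -0.035 -0.041 0.005 1; -0.029 -0.039 0.01 1.5; -0.03 -0.038 0.01 1.5; -0.031 -0.037 0.01 1.5; -0.032 -0.036 0.01 1.5; -0.032 -0.036 0.01 1.5; -0.033 -0.035 0.01 1.5; -0.034 -0.034 0.01 1.5; 0 0 0 0; 0 0 0 0",
  "hand": -1
}}

```text
clock: 2.6
tcp_pos: [0.4504, -0.2355, 0.1299]
orientation: [-1.199, -2.902, -0.0]
contact_force: [-0.3, 0.2, -0.3]
grip_width: 0.0853
gripper_force: 0.0
```

```bash
python3 - <<'E'
from h import *
st();print(r.get_obs()["joints"].round(2))
rows([(.4524,-.2367,.13,135),(.4524,-.2367,.040,135)],.025)
E
```

```text
t2.60 pos [ 0.4504 -0.2355  0.1299] yaw 135.1 F [-0.3  0.2 -0.3] M [-0.03 -0.02 -0.02] w 0.0853 gf 0.0 j7 1.38
[ 0.    0.38  0.44  2.08 -0.24  0.73  1.38]
5 -0.0023 0.0006 -0.0001 0.10; 0.0000 0.0000 0.0225 -0.00; 0.0000 0.0000 0.0225 -0.00; 0.0000 0.0000 0.0225 -0.00; 0.0000 0.0000 0.0225 -0.00
```

Emit:
{"op": "arm_command", "data": {
  "plan": "-0.0023 0.0006 0 0.1; 0 0 0.022 0; 0 0 0.023 0; 0 0 0.022 0; 0 0 0.023 0; 0 0 0 0; 0 0 0 0"
}}

```text
clock: 3.48
tcp_pos: [0.4534, -0.2369, 0.0411]
orientation: [1.2, 2.902, 0.0]
contact_force: [-0.7, -0.3, -0.5]
grip_width: 0.0854
gripper_force: 0.0
```

Emit:
{"op": "arm_command", "data": {
  "plan": "0 0 0 0; 0 0 0 0; 0 0 0 0; 0 0 0 0; 0 0 0 0; 0 0 0 0; 0 0 0 0; 0 0 0 0",
  "hand": 1,
  "grip_force": 60
}}

```text
clock: 4.47
tcp_pos: [0.453, -0.2373, 0.0406]
orientation: [1.202, 2.902, 0.0]
contact_force: [0.1, 1.5, 5.1]
grip_width: 0.015
gripper_force: 59.0
```

```bash
python3 - <<'E'
from h import *
st()
p,d=eyes.grab_frame("scene");q,e=eyes.grab_frame("top")
f=lambda i:cv2.resize(i[...,::-1],(400,400),interpolation=cv2.INTER_CUBIC)
cv2.imwrite("pics/grasp.png",cv2.hconcat([f(p[240:340,300:400]),f(q[188:288,340:440])]))
E
```

```text
t4.47 pos [ 0.453  -0.2373  0.0406] yaw 135.0 F [0.1 1.5 5.1] M [0.08 0.24 0.05] w 0.0150 gf 59.0 j7 1.47
```

View pics/grasp.png

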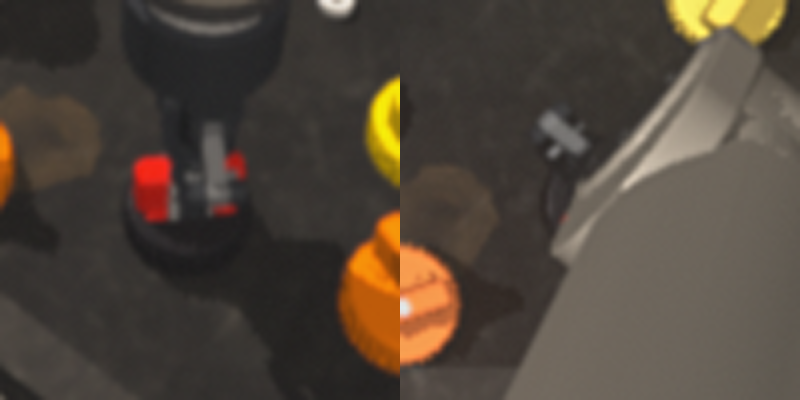

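The cap is held: the opening is 15 mm and the fingers straddle the red bar at (210,180) in the left crop. Next I lift it and carry it over the neck.

```bash
python3 - <<'E'
from h import *
rows([(.453,-.2373,.20,135),(.5193,-.0085,.20,135)],.04)
E
```

```text
10 -0.0000 0.0000 -0.0398 0.00; -0.0000 0.0000 -0.0398 0.00; -0.0000 0.0000 -0.0398 0.00; -0.0000 0.0000 -0.0398 0.00; 0.0192 0.0348 -0.0000 -0.00; 0.0192 0.0348 -0.0000 -0.00; 0.0192 0.0348 -0.0000 -0.00; 0.0192 0.0348 -0.0000 -0.00; 0.0192 0.0348 -0.0000 -0.00; 0.0192 0.0348 -0.0000 -0.00
```

Emit:
{"op": "arm_command", "data": {
  "plan": "0 0 -0.02 0; 0 0 -0.04 0; 0 0 -0.05 0; 0 0 -0.05 0; 0.0192 0.0348 0 0; 0.0192 0.0348 0 0; 0.0192 0.0348 0 0; 0.0192 0.0348 0 0; 0.0192 0.0348 0 0; 0.0192 0.0348 0 0; 0 0 0 0; 0 0 0 0; 0 0 0 0"
}}

```text
clock: 6.2
tcp_pos: [0.5185, -0.0095, 0.2001]
orientation: [-1.205, -2.901, 0.001]
contact_force: [0.2, 0.1, -1.0]
grip_width: 0.0151
gripper_force: 58.6
```

```bash
python3 - <<'E'
from h import *
st()
p,d=eyes.grab_frame("scene");q,e=eyes.grab_frame("top")
np.savez("s2.npz",p=p,d=d);np.savez("t2.npz",p=q,d=e)
f=lambda i:cv2.resize(i[...,::-1],(400,400),interpolation=cv2.INTER_CUBIC)
cv2.imwrite("pics/over.png",cv2.hconcat([f(p[130:250,230:350]),f(q[150:270,230:350])]))
E
```

```text
t6.20 pos [ 0.5185 -0.0095  0.2001] yaw 134.9 F [ 0.2  0.1 -1. ] M [ 0.04  0.   -0.02] w 0.0151 gf 58.6 j7 0.82
```

View pics/over.png

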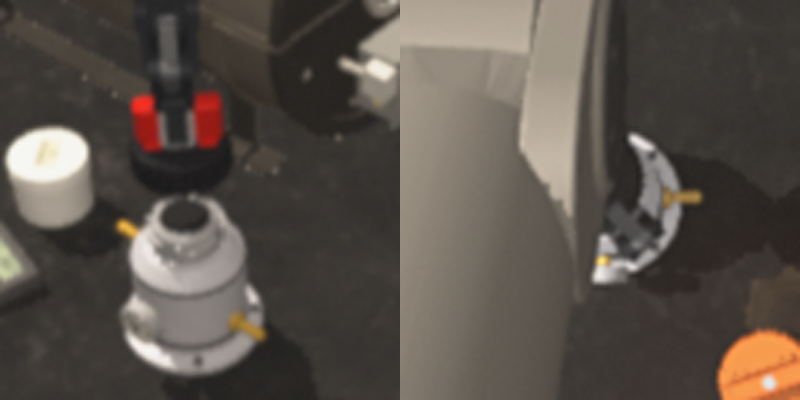

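```bash
python3 - <<'E'
from h import *
from scipy.optimize import least_squares as ls
def fit(Q,rad):
    s=ls(lambda c:np.hypot(Q[:,0]-c[0],Q[:,1]-c[1])-rad,Q[:,:2].mean(0)+[.02,.02],loss="soft_l1",f_scale=.001);return s.x,np.sqrt(np.mean(s.fun**2))
z=np.load("s2.npz");W=cloud("scene",z["d"]);Q=W[160:195,260:310].reshape(-1,3)
for lo,hi in((.162,.170),(.170,.178)):
    k=Q[(Q[:,2]>lo)&(Q[:,2]<hi)&(np.hypot(Q[:,0]-.518,Q[:,1]+.01)<.04)];print("skirt",len(k),fit(k,.033),circ(k[:,:2]))
# same method on initial cap & canister body
z=np.load("scene0.npz");W=cloud("scene",z["d"]);Q=W[265:315,320:375].reshape(-1,3)
k=Q[(Q[:,2]>.003)&(Q[:,2]<.018)&(np.hypot(Q[:,0]-.452,Q[:,1]+.237)<.04)];print("cap0",len(k),fit(k,.033))
# level: fit plane of black top in s2
z=np.load("s2.npz");p=z["p"].astype(int);W=cloud("scene",z["d"])
m=(W[...,2]>.178)&(W[...,2]<.19)&(np.hypot(W[...,0]-.518,W[...,1]+.01)<.031)&(p[...,0]<70)
k=W[m];A=np.c_[k[:,:2]-k[:,:2].mean(0),np.ones(len(k))];print("top plane",len(k),np.linalg.lstsq(A,k[:,2],rcond=None)[0])
E
```

```text
skirt 88 (array([ 0.51827049, -0.0094206 ]), np.float64(0.0009240605325121558)) (array([ 0.51833327, -0.00935099]), np.float64(0.03310963520303175))
skirt 95 (array([ 0.51811265, -0.00924065]), np.float64(0.0010279610017427)) (array([ 0.51834361, -0.0090246 ]), np.float64(0.033303282871717965))
cap0 128 (array([ 0.45227947, -0.23806971]), np.float64(0.0009859980294061217))
top plane 148 [0.01806544 0.0156175  0.18246555]
```

Emit:
{"op": "arm_command", "data": {
  "plan": "0.0004 0 0.02 0; 0 0 0.02 0; 0 0 0.007 0; 0 0 0.002 0; 0 0 0.001 0; 0 0 0.001 0; 0 0 0 0"
}}

```text
clock: 7.18
tcp_pos: [0.5188, -0.0078, 0.1496]
orientation: [1.202, 2.902, 0.001]
contact_force: [-0.0, 0.1, -1.8]
grip_width: 0.0148
gripper_force: 58.6
```

Emit:
{"op": "arm_command", "data": {
  "plan": "0 0 0.001 0; 0 0 0.001 0; 0 0 0.001 0; 0 0 0 0"
}}

```text
clock: 7.68
tcp_pos: [0.5186, -0.0078, 0.1462]
orientation: [-1.202, -2.902, 0.0]
contact_force: [-0.9, -0.2, -1.4]
grip_width: 0.0154
gripper_force: 58.6
```

Emit:
{"op": "arm_command", "data": {
  "plan": "-0.0005 -0.0008 0.001 0; 0 0 0.001 0; 0 0 0 0"
}}

```text
clock: 8.05
tcp_pos: [0.5184, -0.0087, 0.1442]
orientation: [-1.202, -2.902, 0.0]
contact_force: [-0.4, 0.3, -1.5]
grip_width: 0.0149
gripper_force: 58.5
```

Emit:
{"op": "arm_command", "data": {
  "plan": "0 0 0.001 0; 0 0 0.001 0; 0 0 0 0"
}}

```text
clock: 8.43
tcp_pos: [0.5184, -0.0087, 0.1422]
orientation: [-1.202, -2.902, 0.0]
contact_force: [0.4, 0.0, -1.3]
grip_width: 0.0153
gripper_force: 58.5
```

Emit:
{"op": "arm_command", "data": {
  "plan": "0 0 0.001 0; 0 0 0.001 0; 0 0 0 0"
}}

```text
clock: 8.8
tcp_pos: [0.5184, -0.0087, 0.1402]
orientation: [-1.202, -2.902, 0.0]
contact_force: [-0.5, 0.7, -1.6]
grip_width: 0.0151
gripper_force: 58.5
```

Emit:
{"op": "arm_command", "data": {
  "plan": "0 0 0.001 0; 0 0 0 0"
}}

```text
clock: 9.05
tcp_pos: [0.5186, -0.0087, 0.1396]
orientation: [1.202, 2.902, 0.0]
contact_force: [-0.2, 0.6, 3.5]
grip_width: 0.0149
gripper_force: 59.2
```

Emit:
{"op": "arm_command", "data": {
  "plan": "0 0 0.001 0; 0 0 0 0"
}}

```text
clock: 9.3
tcp_pos: [0.5187, -0.0088, 0.1394]
orientation: [1.202, 2.902, 0.001]
contact_force: [-3.2, 0.0, 11.9]
grip_width: 0.0151
gripper_force: 60.7
```

Emit:
{"op": "arm_command", "data": {
  "plan": "0 0 -0.0005 -5; 0 0 -0.0003 -5; 0 0 -0.0003 -5; 0 0 0 0"
}}

```text
clock: 9.8
tcp_pos: [0.5192, -0.0081, 0.1406]
orientation: [0.811, 3.034, 0.003]
contact_force: [-2.5, 1.0, 9.9]
grip_width: 0.0154
gripper_force: 60.3
```

```bash
python3 -c "
from h import *;st()"
```

```text
t9.80 pos [ 0.5192 -0.0081  0.1406] yaw 150.1 F [-2.5  1.   9.9] M [0.33 0.69 0.09] w 0.0154 gf 60.3 j7 1.10
```

Emit:
{"op": "arm_command", "data": {
  "plan": "0 0 -0.0003 -5; 0 0 -0.0004 -5; 0 0 -0.0004 -5; 0 0 0 0"
}}

```text
clock: 10.3
tcp_pos: [0.5192, -0.0083, 0.1417]
orientation: [0.408, 3.114, 0.002]
contact_force: [-2.9, 1.6, 10.5]
grip_width: 0.0153
gripper_force: 60.4
```

Emit:
{"op": "arm_command", "data": {
  "plan": "0 0 -0.0003 -5; 0 0 -0.0004 -5; 0 0 0 0"
}}

```text
clock: 10.68
tcp_pos: [0.5192, -0.0084, 0.1425]
orientation: [0.135, 3.137, 0.002]
contact_force: [-2.9, 1.6, 10.6]
grip_width: 0.015
gripper_force: 60.4
```

```bash
python3 -c "
from h import *;st()"
```

```text
t10.68 pos [ 0.5192 -0.0084  0.1425] yaw 175.1 F [-2.9  1.6 10.6] M [0.13 0.79 0.06] w 0.0150 gf 60.4 j7 1.48
```

Emit:
{"op": "arm_command", "data": {
  "plan": "0 0 -0.0003 -4; 0 0 -0.0003 -4; 0 0 0 0"
}}

```text
clock: 11.05
tcp_pos: [0.5193, -0.0084, 0.143]
orientation: [-0.083, 3.139, 0.001]
contact_force: [-2.4, 0.3, 10.8]
grip_width: 0.0149
gripper_force: 60.3
```

Emit:
{"op": "arm_command", "data": {
  "plan": "0 0 -0.0002 -4; 0 0 0 0"
}}

```text
clock: 11.3
tcp_pos: [0.5195, -0.0084, 0.1431]
orientation: [-0.193, 3.133, 0.001]
contact_force: [-1.5, 1.1, 8.8]
grip_width: 0.0151
gripper_force: 60.0
```

Emit:
{"op": "arm_command", "data": {
  "plan": "0 0 -0.0002 -4; 0 0 0 0"
}}

```text
clock: 11.55
tcp_pos: [0.5195, -0.0084, 0.1428]
orientation: [-0.3, 3.125, 0.001]
contact_force: [1.6, 0.5, 2.0]
grip_width: 0.0151
gripper_force: 59.0
```

Emit:
{"op": "arm_command", "data": {
  "plan": "0 0 0.0005 -2; 0 0 0.0005 -1; 0 0 0 0"
}}

```text
clock: 11.92
tcp_pos: [0.5178, -0.0089, 0.1407]
orientation: [0.382, -3.117, 0.0]
contact_force: [0.2, 0.6, -2.1]
grip_width: 0.0154
gripper_force: 58.6
```

Emit:
{"op": "arm_command", "data": {
  "plan": "0 0 0.001 0; 0 0 0.0005 0; 0 0 0 0"
}}

```text
clock: 12.3
tcp_pos: [0.5183, -0.0087, 0.1396]
orientation: [0.383, -3.118, -0.0]
contact_force: [0.3, -0.4, -0.6]
grip_width: 0.0151
gripper_force: 58.5
```

```bash
python3 -c "
from h import *;st()"
```

```text
t12.30 pos [ 0.5183 -0.0087  0.1396] yaw -166.0 F [ 0.3 -0.4 -0.6] M [-0.    0.06  0.  ] w 0.0151 gf 58.5 j7 1.77
```

Emit:
{"op": "arm_command", "data": {
  "plan": "0 0 0.001 0; 0 0 0.001 0; 0 0 0.0005 0; 0 0 0 0"
}}

```text
clock: 12.8
tcp_pos: [0.5184, -0.0087, 0.1371]
orientation: [0.383, -3.118, -0.0]
contact_force: [0.5, 0.0, -0.8]
grip_width: 0.0152
gripper_force: 58.5
```

Emit:
{"op": "arm_command", "data": {
  "plan": "0 0 0.0005 0; 0 0 0 0"
}}

```text
clock: 13.05
tcp_pos: [0.5184, -0.0087, 0.1367]
orientation: [0.383, -3.118, -0.0]
contact_force: [-0.2, -0.9, -1.1]
grip_width: 0.015
gripper_force: 58.6
```

Emit:
{"op": "arm_command", "data": {
  "plan": "0 0 0.0005 0; 0 0 0 0"
}}

```text
clock: 13.3
tcp_pos: [0.5185, -0.0087, 0.1365]
orientation: [-0.383, 3.118, 0.0]
contact_force: [-2.4, 0.4, 3.1]
grip_width: 0.0148
gripper_force: 59.4
```

Emit:
{"op": "arm_command", "data": {
  "plan": "0 0 0 5; 0 0 0.0002 5; 0 0 0.0003 5; 0 0 0 0"
}}

```text
clock: 13.8
tcp_pos: [0.5193, -0.0086, 0.1362]
orientation: [0.026, 3.14, 0.0]
contact_force: [-0.6, -0.0, 5.4]
grip_width: 0.0146
gripper_force: 59.4
```

```bash
python3 -c "
from h import *;st()"
```

```text
t13.80 pos [ 0.5193 -0.0086  0.1362] yaw 179.0 F [-0.6 -0.   5.4] M [-0.05  0.05 -0.05] w 0.0146 gf 59.4 j7 1.54
```

Free so far, with no binding on the start. I keep turning forward, following it down.

Emit:
{"op": "arm_command", "data": {
  "plan": "0 0 0.0004 5; 0 0 0.0004 5; 0 0 0.0004 5; 0 0 0 0"
}}

```text
clock: 14.3
tcp_pos: [0.5193, -0.0086, 0.1352]
orientation: [0.435, 3.11, 0.001]
contact_force: [-0.4, 0.6, 5.5]
grip_width: 0.015
gripper_force: 59.7
```

```bash
python3 -c "
from h import *;st()"
```

```text
t14.30 pos [ 0.5193 -0.0086  0.1352] yaw 164.1 F [-0.4  0.6  5.5] M [-0.03  0.05 -0.09] w 0.0150 gf 59.7 j7 1.31
```

Emit:
{"op": "arm_command", "data": {
  "plan": "0 0 0.0004 5; 0 0 0.0004 5; 0 0 0.0004 5; 0 0 0 0"
}}

```text
clock: 14.8
tcp_pos: [0.5196, -0.0086, 0.1342]
orientation: [0.837, 3.026, 0.001]
contact_force: [-0.6, 0.2, 7.1]
grip_width: 0.0152
gripper_force: 60.0
```

```bash
python3 -c "
from h import *;st()"
```

```text
t14.80 pos [ 0.5196 -0.0086  0.1342] yaw 149.1 F [-0.6  0.2  7.1] M [ 0.01  0.15 -0.04] w 0.0152 gf 60.0 j7 1.09
```

Emit:
{"op": "arm_command", "data": {
  "plan": "0 0 0.0003 5; 0 0 0.0003 4; 0 0 0.0002 3; 0 0 0 0"
}}

```text
clock: 15.3
tcp_pos: [0.5196, -0.0086, 0.1335]
orientation: [1.148, 2.922, 0.002]
contact_force: [-0.7, -0.5, 9.6]
grip_width: 0.0147
gripper_force: 60.0
```

```bash
python3 -c "
from h import *;st()"
```

```text
t15.30 pos [ 0.5196 -0.0086  0.1335] yaw 137.1 F [-0.7 -0.5  9.6] M [ 0.03  0.15 -0.04] w 0.0147 gf 60.0 j7 0.91
```

Emit:
{"op": "arm_command", "data": {
  "plan": "0 0 0.0001 3; 0 0 0 0"
}}

```text
clock: 15.55
tcp_pos: [0.5195, -0.0085, 0.1333]
orientation: [1.224, 2.891, 0.002]
contact_force: [-0.3, 0.5, 7.8]
grip_width: 0.015
gripper_force: 59.9
```

Emit:
{"op": "arm_command", "data": {
  "plan": "0 0 0 3; 0 0 0 0"
}}

```text
clock: 15.8
tcp_pos: [0.5193, -0.0082, 0.1332]
orientation: [1.299, 2.859, 0.002]
contact_force: [-1.3, 1.0, 8.1]
grip_width: 0.0149
gripper_force: 59.9
```

```bash
python3 -c "
from h import *;st()"
```

```text
t15.80 pos [ 0.5193 -0.0082  0.1332] yaw 131.1 F [-1.3  1.   8.1] M [0.21 0.34 0.03] w 0.0149 gf 59.9 j7 0.82
```

Emit:
{"op": "arm_command", "data": {
  "plan": "0 0 0 3; 0 0 0 0"
}}

```text
clock: 16.05
tcp_pos: [0.5191, -0.0078, 0.1331]
orientation: [1.37, 2.826, 0.002]
contact_force: [-1.3, 2.0, 8.5]
grip_width: 0.0151
gripper_force: 61.3
```

```bash
python3 -c "
from h import *;st()"
```

```text
t16.05 pos [ 0.5191 -0.0078  0.1331] yaw 128.3 F [-1.3  2.   8.5] M [0.42 0.41 0.73] w 0.0151 gf 61.3 j7 0.77
```

Emit:
{"op": "arm_command", "data": {
  "plan": "0 0 0 0.4; 0 0 0 0"
}}

```text
clock: 16.3
tcp_pos: [0.5191, -0.0078, 0.1331]
orientation: [1.379, 2.822, 0.002]
contact_force: [-1.6, 2.0, 7.9]
grip_width: 0.0151
gripper_force: 62.4
```

```bash
python3 -c "
from h import *;st()"
```

```text
t16.30 pos [ 0.5191 -0.0078  0.1331] yaw 127.9 F [-1.6  2.   7.9] M [0.38 0.43 0.87] w 0.0151 gf 62.4 j7 0.77
```

Emit:
{"op": "arm_command", "data": {
  "plan": "0 0 -0.0005 0; 0 0 -0.0004 0; 0 0 0 0"
}}

```text
clock: 16.68
tcp_pos: [0.519, -0.0079, 0.1332]
orientation: [1.384, 2.82, 0.001]
contact_force: [3.1, 4.5, -1.8]
grip_width: 0.0153
gripper_force: 61.9
```

```bash
python3 -c "
from h import *;st()"
```

```text
t16.68 pos [ 0.519  -0.0079  0.1332] yaw 127.7 F [ 3.1  4.5 -1.8] M [ 0.9  -0.64  0.97] w 0.0153 gf 61.9 j7 0.76
```

Emit:
{"op": "arm_command", "data": {
  "plan": "0 0 0 -1; 0 0 0 0"
}}

```text
clock: 16.92
tcp_pos: [0.519, -0.0079, 0.1332]
orientation: [1.361, 2.831, 0.002]
contact_force: [2.9, 5.2, -3.1]
grip_width: 0.0149
gripper_force: 59.1
```

```bash
python3 -c "
from h import *;st()"
```

```text
t16.93 pos [ 0.519  -0.0079  0.1332] yaw 128.6 F [ 2.9  5.2 -3.1] M [ 1.01 -0.78  0.52] w 0.0149 gf 59.1 j7 0.78
```

Emit:
{"op": "arm_command", "data": {
  "plan": "0 0 0 0; 0 0 0 0; 0 0 0 0; 0 0 0 0; 0 0 0 0; 0 0 0 0",
  "hand": -1
}}

```text
clock: 17.68
tcp_pos: [0.5184, -0.0088, 0.1333]
orientation: [1.362, 2.831, 0.0]
contact_force: [-0.5, 0.6, 0.3]
grip_width: 0.0853
gripper_force: 0.0
```

Emit:
{"op": "arm_command", "data": {
  "plan": "0 0 -0.01 0; 0 0 -0.03 0; 0 0 -0.04 0; 0 0 -0.04 0; 0 -0.04 -0.02 0; 0 -0.04 0 0; 0 -0.04 0 0; 0 -0.02 0 0; 0 0 0 0; 0 0 0 0"
}}

```text
clock: 18.92
tcp_pos: [0.4102, -0.0952, 0.2736]
orientation: [1.36, 2.831, 0.001]
contact_force: [-0.3, 0.6, -0.4]
grip_width: 0.0857
gripper_force: 0.0
```

```bash
python3 - <<'E'
from h import *
st()
p,d=eyes.grab_frame("scene");q,e=eyes.grab_frame("top")
W=cloud("scene",d);pi=p.astype(int)
red=(pi[...,0]>120)&(pi[...,1]<60)&(pi[...,2]<60)&(np.hypot(W[...,0]-.518,W[...,1]+.009)<.05)
Q=W[red];t=Q[Q[:,2]>np.percentile(Q[:,2],95)-.006]
rc=cv2.minAreaRect((t[:,:2]*1000).astype(np.float32));print(len(t),rc,t[:,2].mean(),"expect top z",.110+.0006+.035)
f=lambda i:cv2.resize(i[...,::-1],(400,400),interpolation=cv2.INTER_CUBIC)
cv2.imwrite("pics/end.png",cv2.hconcat([f(p[130:250,230:350]),f(q[150:270,230:350])]))
E
```

```text
t18.93 pos [ 0.4102 -0.0952  0.2736] yaw 128.7 F [-0.3  0.6 -0.4] M [ 0. -0. -0.] w 0.0857 gf 0.0 j7 0.76
102 ((519.408447265625, -12.557857513427734), (17.56867790222168, 45.0363883972168), 41.48039245605469) 0.14432472774959532 expect top z 0.1456
```

View pics/end.png

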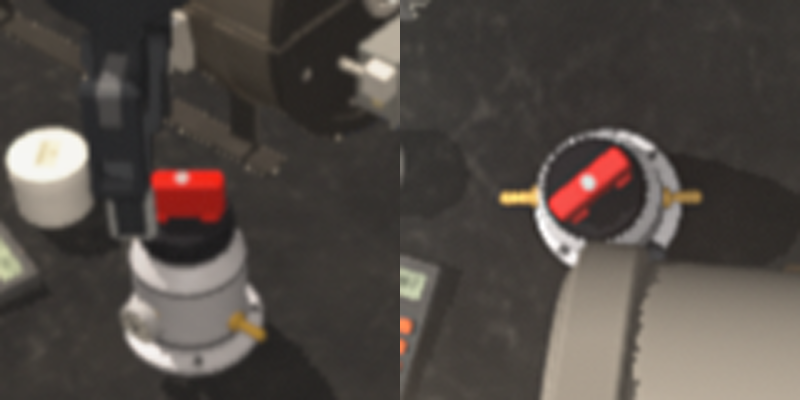

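The cap sits level on the neck, with the bar at about (590,185) in the right-hand crop, and the gripper is clear. I check the bar angle from the top camera to see whether it sprang back.

```bash
python3 - <<'E'
from h import *
q,e=eyes.grab_frame("top");W=cloud("top",e);pi=q.astype(int)
red=(pi[...,0]>120)&(pi[...,1]<90)&(pi[...,2]<90)&(np.hypot(W[...,0]-.519,W[...,1]+.008)<.05)&(W[...,2]>.138)
Q=W[red];print(len(Q),cv2.minAreaRect((Q[:,:2]*1000).astype(np.float32)),Q[:,2].mean())
for n in("scene","top"):
    p,d=eyes.grab_frame(n);W=cloud(n,d);m=(np.hypot(W[...,0]-.519,W[...,1]+.008)<.032)&(W[...,2]>.11)&(W[...,2]<.122)&(p.max(2)<75)
    k=W[m];A=np.c_[k[:,:2]-[.519,-.008],np.ones(len(k))];print(n,len(k),np.linalg.lstsq(A,k[:,2],rcond=None)[0],"expect .1156")
E
```

```text
181 ((519.9210205078125, -6.399860382080078), (15.883769035339355, 55.175289154052734), 39.76859664916992) 0.14470116076338893
scene 147 [0.00676454 0.02745049 0.11572686] expect .1156
top 390 [0.00356476 0.01720055 0.11551806] expect .1156
```

```bash
python3 -c "
from bench import ticket;print(ticket.hand_in())"
```

```text
the job is handed in; nothing more can be done
None
```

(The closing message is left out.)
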